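# Open a junction box and plug in the test pin

## Robot

A 7-joint arm with a two-finger parallel gripper is mounted at the origin on the work surface. World frame = base frame: x ahead of the robot, y to its left, z up, the work surface at z = 0. Lengths are in m, angles in rad, forces in N, time in s.
With the tool pointing down it reaches from about 0.4 to 0.875 m from the base axis. Payload 19.3 kg.
Tool frame: the origin (TCP) lies midway between the tips of the shut fingers; the grasp point (between the pads) lies 19 mm behind it (bot.pinch_z is the distance from the TCP to the grasp point, in m); z points along the fingers, x is the direction in which the jaws open and shut, and the axes are right-handed (so a half turn about z gives the same grasp; the last joint's range is limited). The gripper opens to 85 mm and grips with 20 to 120 N. Pads are 22 mm wide; open, the fingers measure 114 mm over their backs; the gripper's body (76 mm by 85 mm) begins 54 mm behind the grasp point. The pads swing forward as they close: fully open they stand 13 mm farther back than shut.
Start: joints at [1.102, 0.521, -0.036, 1.599, 0.021, 1.021, -0.113], TCP at [0.243, -0.576, 0.198] pointing down, gripper open.
Joint ranges: [-2.91, 2.91], [-0.3, 2.13], [-1.5, 1.42], [0.17, 2.43], [-1.26, 4.41], [0.16, 1.93], [-2.52, 2.52]. Speed limits (rad/s): [1.89, 1.89, 2.39, 2.39, 3.01, 3.01, 3.01].

## Interface

Orientations are given as [roll, pitch, yaw] about the fixed x, y, z axes, in that order (R = Rz(yaw) Ry(pitch) Rx(roll)).
In Python, from workcell import bot, grab_frame, camera_params, order gives the robot as it stands.
- The arm moves only by the tool apply_moves, never from a script. Its argument "commands" is a list of rows, each a list of 2 entries, a list of its own where there are three numbers: the shift along the tool's x, y, z in mm, then the turn, a rotation vector about the tool's x, y, z in degrees. In form: [[[dx, dy, dz], [rx, ry, rz]], ...]. A call has 1 to 5 rows; each row is the pose to reach, as a shift and turn from the pose measured when the call began, along the tool's axes at that moment; what a row does not reach only later rows make up. A row lasts 1/12 s, in which the tool goes at most 41.7 mm and 7.16 degrees, less where a joint would pass 70% of its speed; a pose out of reach is approached as far as the arm can. A call with a gripper value outside its range is refused whole. "gripper" is the opening, from 0 (shut) to 1 (fully open), set as the call begins (left out, the last holds). The fingers move at their own pace and stop on an object; "grip_force" is the grip in N (left out, the last holds). Time passes only in rows, so rows that repeat a pose let the fingers close. It gives the time, the measured TCP pose, the force and the opening at its end, in the units of the state.
- bot.observe(): the state, without advancing time (a new reading comes with each control period).
- grab_frame(name): name is "side" or "top" or "wrist"; returns (picture, depth): 384x512x3 uint8, red, green, blue; 384x512 float32, m along the optical axis (not along the pixel's ray), 0 where there is no reading.
- camera_params(name): a dict with "fx", "fy", "cx", "cy" (pixels), "rvec" (rotation vector, rad) and "tvec" (3), from world to camera coordinates, as OpenCV has them; the wrist camera has in their place "tool_from_camera" (4x4, takes a point from camera to tool coordinates, whose origin is the TCP and whose axes are the tool frame's). Camera axes: x right, y down, z forward; pixel columns grow to the right and rows downward; lengths in m; the calibration is good to about 2 mm. A picture is of the moment at which its call begins: read the wrist's pose just before it. camera_params takes no time and is no camera call.
- order.job_done(): hands the job in, once; it reports no verdict.
The state is a dict: "clock": time; "qpos": joint angles; "qd": joint speeds; "joint_efforts": joint torques, N m; "position": TCP position; "tool_rot": TCP orientation; "force": force on the tool from outside, world axes, zero at the start; "moment": the same for the moment, N m; "grip_width": finger opening in m.
Only numpy, scipy, OpenCV 4.12 (cv2) and the standard library are available. Lean on these libraries where they do the work, as an engineer would, in place of code of your own. Each camera call takes 0.05 s, during which the arm holds its last target. There are 200 camera calls.

## Task

Lift the loose cover off the aluminium junction box and set it down flat, knob up, on the grey foam pad; lower it until it rests there rather than dropping it. Then take the long-handled test plug from the wooden stand and push it upright and fully home into the one opening of the terminal block inside the box; the block sits a little differently each time, so feel for the opening and do not ram the pin against the block. Leave everything else where it is.

Things in the scene. Friction and masses are not known exactly. Their poses are not given: they have to be found in the camera images.
- housing: Aluminium junction box fixed to the table, open-topped under its cover, 130 (x) x 100 (y) x 70 mm high, walls 6 mm; feet 8 mm high extend it to 156 mm along x, a cable gland sticks out 22 mm on its +y side. Origin: centre of its underside, z up. The terminal block inside is hidden until the cover is lifted.
- deck (a point): Point on the flat top of the grey terminal block, at the box's centre, 54 mm above its origin, 16 mm below the rim; axes as the box. NOT the opening: the only one, round, vertical, 8 mm wide (chamfer 1.2 mm), 32 mm deep, is on the box's x axis (y = 0) anywhere from x = -8 to +8 mm, not reported. Block stays put under pushes below 40 N; ends of the box have ledges 3 mm lower.
- lid: Loose aluminium cover, 0.2 to 0.42 kg. Origin: centre of its underside, z up, x the long side. Locating step 114 x 84 x 6 mm at the bottom (inside the rim, 2 mm play), then a plate 130 x 100 x 6 mm (6 to 12 mm above the origin) resting on the rim, then a black upright round knob at the centre, 28 mm in diameter, 12 to 42 mm above the origin. Starts on the box, 64 mm above its origin.
- pad: Grey foam pad fixed to the table, firm, 220 (x) x 190 (y) x 24 mm thick. Origin: centre of its underside, z up. A small wheel lies on it near its +x +y corner; the rest is free.
- stand: Wooden stand fixed to the table, 100 (x) x 40 (y) x 32 mm high, with two holes 8 mm wide, 28 mm deep at x = -26 and +26 mm. Origin: centre of its underside, z up. The test plug is in one hole, the stub in the other.
- plug: Test plug, 60 g: brass pin 6 mm in diameter, 24 mm long, below a black round handle 16 mm in diameter, 60 mm long, with a flat shoulder. Origin: the pin's tip, z up the plug (shoulder 24, top 84 mm). Stands in a hole of the stand, shoulder on the wood. Fully home: shoulder on the terminal block, tip 24 mm below its top; held 42 mm above the shoulder, the fingertips clear the box's rim.
- stub: Short blanking plug in the stand's other hole, to be left there: the same pin but a squat black head 20 mm in diameter and 14 mm high. Origin: the pin's tip, z up.
- wheel: Bystander: rubber wheel of the model car, 44 mm in diameter, 18 mm thick, lying flat on the pad. Origin: centre of its underside.
- screwdriver: Bystander: screwdriver lying on the table.
- wrench: Bystander: wrench lying on the table.
- motor: Bystander: small steel motor standing on end, 36 mm in diameter, 60 mm high. Origin: centre of its underside.
- can: Bystander: blue spray can, 60 mm in diameter, 110 mm high. Origin: centre of its underside.

How it is judged:
On the way, in this order (a step that is already met when the one before it is completed fails the run):
1. the cover is lifted clear of the box in the gripper (z of lid in the frame of housing above 0.075 m and contact force between the fingers and lid above 0.5 N), for 0.1 s.
2. the cover lies flat on the pad, knob up, let go and still (x of lid in the frame of pad between -0.08 and 0.08 m and y of lid in the frame of pad between -0.065 and 0.065 m and z of lid in the frame of pad between 0.02 and 0.028 m and angle between lid's own z axis and vertical below 0.06 rad and linear speed of lid below 0.02 m/s and contact force between the fingers and lid below 0.1 N), for 0.2 s.
3. the test plug is taken out of the stand (z of plug in the frame of stand above 0.035 m and contact force between the fingers and plug above 0.5 N), for 0.1 s.
At the end, for the whole second after the job is handed in: The cover lies flat (within 0.06 rad), knob up, let go and still on the foam pad, its centre within 80 mm (x) and 65 mm (y) of the pad's; and the test plug is in the terminal opening, let go and still, upright within 0.12 rad, its shoulder within 3 mm of the terminal block (all of step 2 and z of plug in the frame of housing between 0.024 and 0.033 m and x of plug in the frame of housing between -0.0125 and 0.0125 m and y of plug in the frame of housing between -0.005 and 0.005 m and angle between plug's own z axis and vertical below 0.12 rad and linear speed of plug below 0.02 m/s and contact force between the fingers and plug below 0.1 N); the robot touches nothing.
It fails at once if the cover is dropped: nothing holds it and it moves faster than 0.35 m/s (contact force between the fingers and lid below 0.05 N and linear speed of lid above 0.35 m/s).
It fails at once if the plug is rammed: it meets the box or its terminal block with more than 40 N (contact force between plug and housing above 40 N).
It fails at once if a bystander (wheel, screwdriver, wrench, motor, can or stub) is moved by more than 30 mm (distance of any of wheel, screwdriver, wrench, motor, can, stub from where it was at the start of the episode above 0.03 m).
It also fails if it takes over 58 s, if anything falls off the work surface, if the arm or the gripper's body presses on something with over 40 N, if the wrist force passes 120 N, or if a joint passes its speed limit or range.

## Working session

There is one attempt and no reset: what is moved stays moved. The work goes in short steps, Python scripts to look and compute and a tool call to move; the robot and the scene stay as the last step left them, time stands still between calls to the robot, and variables do not carry over. Pictures are saved under pics/ and viewed, and the job is handed in when it is done.

Besides the shell and the picture viewer there is one more tool, called in YAML: its name, and indented under it one key for each argument. apply_moves: Moves the arm, as the interface text tells. Its arguments: {"type":"object","properties":{"commands":{"type":"array"},"gripper":{"type":"number"},"grip_force":{"type":"number"}},"required":["commands"]}

```bash
mkdir -p pics; ls; cat > h.py <<'E'
import numpy as np, cv2
from scipy.spatial.transform import Rotation as R
from workcell import bot, grab_frame, camera_params, order
def tool():
    s=bot.observe(); T=np.eye(4); T[:3,:3]=R.from_euler('xyz',s['tool_rot']).as_matrix(); T[:3,3]=s['position']; return T
def shot(name,fn=None):
    T=tool() if name=='wrist' else None
    im,d=grab_frame(name); c=camera_params(name)
    if name=='wrist': M=T@np.array(c['tool_from_camera'])
    else:
        M=np.eye(4); r=cv2.Rodrigues(np.array(c['rvec'],float))[0]; M[:3,:3]=r.T; M[:3,3]=-r.T@np.array(c['tvec'],float).ravel()
    v,u=np.mgrid[:384,:512]
    P=np.stack([(u-c['cx'])/c['fx']*d,(v-c['cy'])/c['fy']*d,d],-1)@M[:3,:3].T+M[:3,3]
    P[d==0]=np.nan
    if fn: cv2.imwrite('pics/'+fn,cv2.cvtColor(im,cv2.COLOR_RGB2BGR))
    return im,P
def mv(p,yaw=None):
    "shift in tool axes (mm) to world p, and rotvec deg to face down at yaw of tool x"
    T=tool(); d=T[:3,:3].T@(np.array(p)-T[:3,3])*1000
    out=[d.round(1)]
    if yaw is not None:
        x=np.array([np.cos(yaw),np.sin(yaw),0]); z=np.array([0,0,-1.]); W=np.stack([x,np.cross(z,x),z],1)
        out.append(np.degrees(R.from_matrix(T[:3,:3].T@W).as_rotvec()).round(2))
    return out
E
python3 - <<'E'
from h import *
for n in ('top','side','wrist'):
    im,P=shot(n,n+'0.png'); np.save(n+'0.npy',P)
s=bot.observe(); print(s); print(tool().round(3)); print(bot.pinch_z)
E
```

```text
pics
{'clock': 0.15, 'qpos': array([ 1.10181557,  0.52185754, -0.03630697,  1.59989824,  0.02120836,
        1.02109505, -0.1128101 ]), 'qd': array([-1.40538056e-04, -2.33100064e-03,  1.32440498e-03, -2.00395350e-03,
       -9.09951342e-05, -1.29050586e-03, -1.11286150e-03]), 'joint_efforts': array([ 2.08524834e-03, -9.27393794e+01,  1.98077761e+00, -3.70057476e+01,
        1.80516299e-02,  6.38253856e-03, -8.60732456e-06]), 'position': array([ 0.24252671, -0.57570773,  0.19796279]), 'tool_rot': array([ 3.14151608e+00,  8.69719922e-04, -1.17205101e+00]), 'force': array([-0.14771358,  0.86917241,  0.32832119]), 'moment': array([-0.06869868, -0.02303122,  0.02649716]), 'grip_width': 0.08554105854156531}
[[ 0.388 -0.922 -0.     0.243]
 [-0.922 -0.388  0.001 -0.576]
 [-0.001  0.    -1.     0.198]
 [ 0.     0.     0.     1.   ]]
0.0187
```

View pics/top0.png

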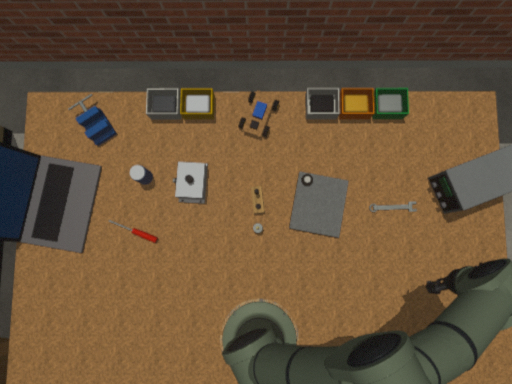

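View pics/side0.png

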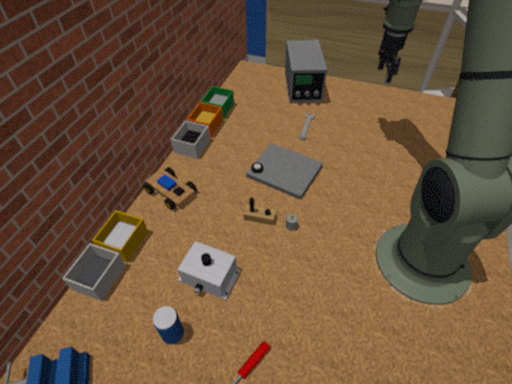

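```bash
python3 - <<'E'
from h import *
P=np.load('top0.npy'); im=cv2.imread('pics/top0.png')
c=im[150:250,120:370]; cv2.imwrite('pics/crop0.png',cv2.resize(c,None,fx=3.2,fy=3.2,interpolation=cv2.INTER_CUBIC))
def rect(name,roi,z0,z1):
    u0,u1,v0,v1=roi; Q=P[v0:v1,u0:u1].reshape(-1,3); Q=Q[(Q[:,2]>z0)&(Q[:,2]<z1)]
    (c,s,a)=cv2.minAreaRect((Q[:,:2]*1000).astype(np.float32)); print(name,len(Q),np.round(c,1),np.round(s,1),round(a,1),'zmed',np.median(Q[:,2]).round(4), 'mean',Q[:,:2].mean(0).round(4))
rect('lidtop',(165,220,155,210),.07,.082)
rect('knob',(165,220,155,210),.095,.12)
rect('pad',(280,360,165,245),.018,.03)
rect('wheel',(280,360,165,245),.036,.05)
rect('stand',(240,275,180,220),.026,.037)
rect('standhi',(240,275,180,220),.04,.055)
rect('plug',(240,275,180,220),.08,.12)
rect('motor',(245,275,218,240),.05,.07)
rect('can',(125,160,160,190),.1,.12)
Q=P[180:222,240:275]; print(np.nanmax(Q[...,2]))
E
```

```text
lidtop 838 [580.5 257.6] [100.5 130.1] 87.1 zmed 0.0756 mean [0.5799 0.2576]
knob 45 [579.3 257.4] [25.2 22.9] 44.9 zmed 0.1047 mean [0.5798 0.2579]
pad 2558 [ 495.6 -222.1] [190.  219.7] 79.4 zmed 0.0233 mean [ 0.4911 -0.223 ]
wheel 104 [ 559.7 -236.9] [171.8  42.9] 65.5 zmed 0.0409 mean [ 0.586  -0.1785]
stand 205 [511.9   9.9] [100.2  39.5] 6.0 zmed 0.0313 mean [0.5099 0.0099]
standhi 29 [510.2   8.4] [24.8 94. ] 85.4 zmed 0.0442 mean [0.4931 0.0093]
plug 15 [538.4  12.6] [11.8 14.4] 1.1 zmed 0.0916 mean [0.5381 0.013 ]
motor 4 [397.5  10.4] [ 3.  16.4] 63.5 zmed 0.0519 mean [0.3977 0.01  ]
can 190 [602.  443.4] [53.8 56. ] 7.5 zmed 0.109 mean [0.6014 0.443 ]
0.09651104592032178
```

View pics/crop0.png

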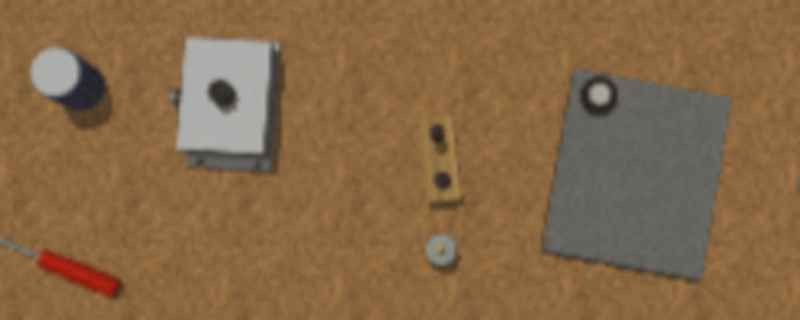

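apply_moves:
  commands:
    - [[-209, -215, -50], [0, 0, -67]]
    - [[-209, -215, -50], [0, 0, -67]]
    - [[-209, -215, -50], [0, 0, -67]]
    - [[-209, -215, -50], [0, 0, -67]]
    - [[-209, -215, -50], [0, 0, -67]]
  gripper: 1

```text
clock: 0.57
position: [0.3229, -0.3848, 0.2327]
tool_rot: [-3.142, 0.001, -0.541]
force: [1.1, -0.5, 0.0]
grip_width: 0.085
```

```bash
python3 - <<'E'
from h import *
print(*mv([.47,-.05,.25],0), bot.observe()['clock'])
E
```

```text
[ -46.3 -362.7  -17.3] [-1.000e-02  3.000e-02 -3.099e+01] 0.5667
```

apply_moves:
  commands:
    - [[-46, -363, -17], [0, 0, -31]]
    - [[-46, -363, -17], [0, 0, -31]]
    - [[-46, -363, -17], [0, 0, -31]]
    - [[-46, -363, -17], [0, 0, -31]]
    - [[-46, -363, -17], [0, 0, -31]]

```text
clock: 0.98
position: [0.4066, -0.1942, 0.2425]
tool_rot: [3.141, 0.0, 0.008]
force: [1.7, -0.9, 0.2]
grip_width: 0.0855
```

```bash
python3 - <<'E'
from h import *
print(*mv([.58,.2577,.2],0), bot.observe()['clock'])
E
```

```text
[ 176.9 -450.6   42.4] [0.01 0.01 0.44] 0.9833
```

apply_moves:
  commands:
    - [[175, -450, 20], [0, 0, 0]]
    - [[175, -450, 20], [0, 0, 0]]
    - [[175, -450, 20], [0, 0, 0]]
    - [[175, -450, 20], [0, 0, 0]]
    - [[175, -450, 20], [0, 0, 0]]

```text
clock: 1.4
position: [0.4803, 0.0005, 0.2337]
tool_rot: [3.141, 0.0, 0.007]
force: [2.1, -0.6, 0.4]
grip_width: 0.0852
```

apply_moves:
  commands:
    - [[100, -250, 10], [0, 0, 0]]
    - [[100, -250, 10], [0, 0, 0]]
    - [[100, -250, 10], [0, 0, 0]]
    - [[100, -250, 10], [0, 0, 0]]
    - [[100, -250, 10], [0, 0, 0]]

```text
clock: 1.82
position: [0.556, 0.1944, 0.2256]
tool_rot: [3.141, 0.0, 0.007]
force: [0.7, -0.4, 1.1]
grip_width: 0.0853
```

```bash
python3 - <<'E'
from h import *
im,P=shot('wrist','w1.png'); 
print(*mv([.58,.2577,.2],0), bot.observe()['clock'])
Q=P.reshape(-1,3); 
for n,a,b in(('plate',.07,.082),('knob',.1,.112)):
    q=Q[(Q[:,2]>a)&(Q[:,2]<b)&(abs(Q[:,0]-.58)<.1)&(abs(Q[:,1]-.2577)<.1)]
    if len(q)>20: print(n,len(q),np.median(q[:,2]),cv2.minAreaRect((q[:,:2]*1000).astype(np.float32)))
E
```

```text
[ 24.2 -54.4  25.5] [-0.24  0.02  0.77] 1.8667
plate 14410 0.07652348452681357 ((582.9114990234375, 256.1358337402344), (100.02664947509766, 130.2969512939453), 86.74020385742188)
knob 849 0.10646508723463965 ((582.6643676757812, 256.2330017089844), (26.440073013305664, 27.119882583618164), 89.35381317138672)
```

View pics/w1.png

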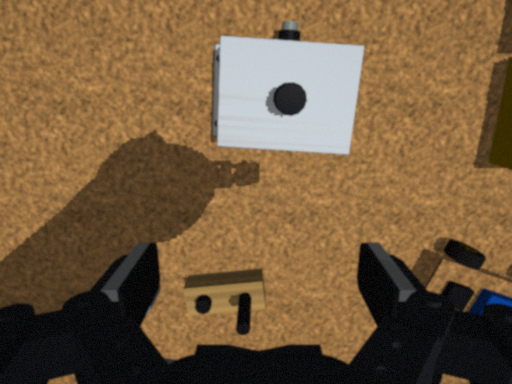

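apply_moves:
  commands:
    - [[26, -54, 70], [0, 0, 0]]
    - [[26, -54, 70], [0, 0, 0]]
    - [[26, -54, 70], [0, 0, 0]]
    - [[26, -54, 70], [0, 0, 0]]
    - [[26, -54, 70], [0, 0, 0]]

```text
clock: 2.28
position: [0.5813, 0.2576, 0.1548]
tool_rot: [-3.138, 0.002, 0.014]
force: [0.8, -0.2, 0.6]
grip_width: 0.0852
```

```bash
python3 - <<'E'
from h import *
im,P=shot('wrist','w2.png'); s=bot.observe(); print(s['qd'].round(3),s['force'])
print(*mv([.582,.2567,.079],0), bot.observe()['clock'])
Q=P.reshape(-1,3); 
for n,a,b in(('plate',.07,.082),('knob',.1,.112)):
    q=Q[(Q[:,2]>a)&(Q[:,2]<b)&(abs(Q[:,0]-.58)<.1)&(abs(Q[:,1]-.2577)<.1)]
    if len(q)>20: print(n,len(q),np.median(q[:,2]),cv2.minAreaRect((q[:,:2]*1000).astype(np.float32)))
E
```

```text
[ 0.018 -0.025 -0.001  0.002 -0.     0.001 -0.   ] [ 0.71068133 -0.85593517  0.64901287]
[ 0.2  0.5 76.8] [-0.21  0.03  0.76] 2.3333
plate 18823 0.07658318514192175 ((582.7974853515625, 256.13873291015625), (100.2046890258789, 130.34437561035156), 86.64837646484375)
knob 1187 0.10641309943444244 ((582.744140625, 256.553955078125), (26.915328979492188, 27.422897338867188), 75.3823471069336)
```

View pics/w2.png

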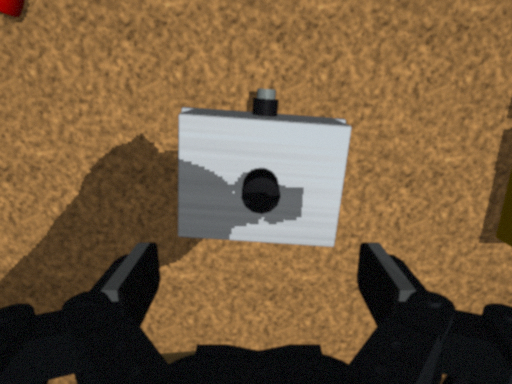

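apply_moves:
  commands:
    - [[1, 1, 40], [0, 0, 1]]
    - [[1, 1, 60], [0, 0, 1]]
    - [[1, 1, 76], [0, 0, 1]]
    - [[1, 1, 77], [0, 0, 1]]
    - [[1, 1, 77], [0, 0, 1]]

```text
clock: 2.75
position: [0.5832, 0.2553, 0.0797]
tool_rot: [-3.138, 0.0, -0.005]
force: [-0.5, -0.6, 0.8]
grip_width: 0.0848
```

apply_moves:
  commands:
    - [[0, 0, 0], [0, 0, 0]]
    - [[0, 0, 0], [0, 0, 0]]
    - [[0, 0, 0], [0, 0, 0]]
    - [[0, 0, 0], [0, 0, 0]]
    - [[0, 0, 0], [0, 0, 0]]
  gripper: 0
  grip_force: 60

```text
clock: 3.17
position: [0.5834, 0.2553, 0.0803]
tool_rot: [-3.138, -0.001, -0.005]
force: [0.0, 0.4, -0.6]
grip_width: 0.0257
```

apply_moves:
  commands:
    - [[0, 0, 0], [0, 0, 0]]
    - [[0, 0, 0], [0, 0, 0]]
    - [[0, 0, 0], [0, 0, 0]]
    - [[0, 0, 0], [0, 0, 0]]
    - [[0, 0, 0], [0, 0, 0]]

```text
clock: 3.58
position: [0.5834, 0.2554, 0.0802]
tool_rot: [-3.138, -0.0, -0.005]
force: [-0.4, 0.6, 1.1]
grip_width: 0.0001
```

```bash
python3 - <<'E'
from h import *
im,P=shot('wrist','w3.png'); im2,P2=shot('side','s3.png')
cv2.imwrite('pics/s3c.png',cv2.cvtColor(cv2.resize(im2[200:330,130:300],None,fx=4,fy=4),cv2.COLOR_RGB2BGR))
E
```

```text
(no output)
```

View pics/w3.png

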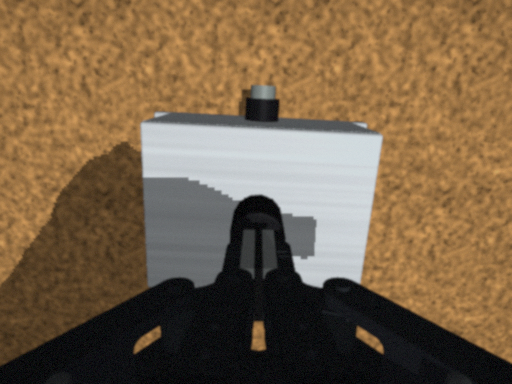

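View pics/s3c.png

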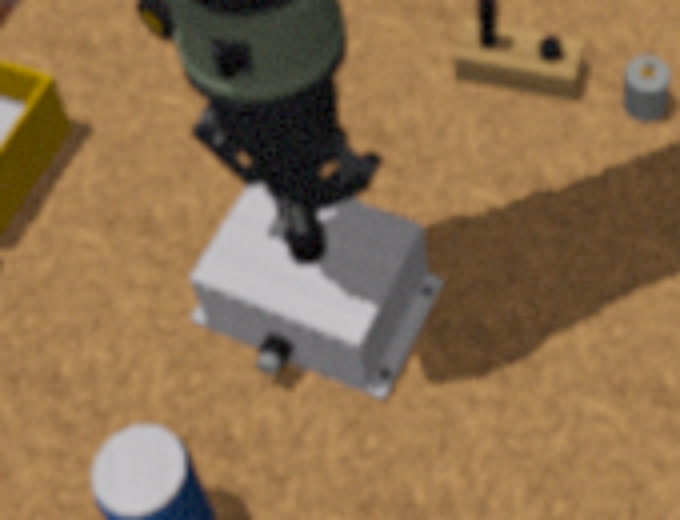

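```bash
python3 - <<'E'
from h import *
print(bot.observe())
c=camera_params('wrist'); M=np.array(c['tool_from_camera']); print(M.round(4),c['fx'],c['cx'],c['cy'])
Mi=np.linalg.inv(M)
for z in(0,-.0187):
    q=Mi@[0,0,z,1]; print('tcp px',c['fx']*q[0]/q[2]+c['cx'],c['fy']*q[1]/q[2]+c['cy'],q[2])
im,P=shot('wrist'); Q=P.reshape(-1,3)
for n,a,b in(('plate',.07,.082),('knob',.1,.112)):
    q=Q[(Q[:,2]>a)&(Q[:,2]<b)&(abs(Q[:,0]-.58)<.1)&(abs(Q[:,1]-.2577)<.1)]
    print(n,len(q),np.median(q,0),cv2.minAreaRect((q[:,:2]*1000).astype(np.float32)))
for v in range(190,300,8): print(v,P[v,262].round(4),P[v,250].round(4))
im,P=shot('top','t3.png'); cv2.imwrite('pics/t3c.png',cv2.cvtColor(cv2.resize(im[150:220,150:230],None,fx=7,fy=7),cv2.COLOR_RGB2BGR))
E
```

```text
{'clock': 3.6833, 'qpos': array([-0.16797295,  0.72207418, -0.51627192,  1.645024  ,  0.4304541 ,
        0.88749429, -0.85731209]), 'qd': array([-0.00144795, -0.00134786,  0.00241587,  0.00109919, -0.00077335,
       -0.00074658,  0.00052902]), 'joint_efforts': array([-1.75770387e-03, -1.01870842e+02, -1.09603089e+01, -3.06681776e+01,
        6.58623670e-03, -1.54596224e-02,  2.10743283e-04]), 'position': array([0.58339222, 0.25534227, 0.08024948]), 'tool_rot': array([-3.13785480e+00, -5.76776022e-04, -5.35248984e-03]), 'force': array([-0.18031062,  0.73119162, -0.40965091]), 'moment': array([0.04580569, 0.02294025, 0.01828643]), 'grip_width': 3.7120346168425004e-05}
[[ 1.000e+00 -1.000e-04 -6.000e-04 -1.000e-04]
 [ 3.000e-04  9.588e-01  2.840e-01 -7.160e-02]
 [ 6.000e-04 -2.840e-01  9.588e-01 -1.761e-01]
 [ 0.000e+00  0.000e+00  0.000e+00  1.000e+00]] 337.135764295541 258.0999543256891 185.8712309408083
tcp px 258.4604782063753 219.10377530706361 0.18923258519465086
tcp px 258.4775994262942 233.03283628972332 0.17130235747241507
plate 30294 [0.58046554 0.27122637 0.07662676] ((582.
[... 232 characters left out ...]
55810547)
190 [0.5855 0.2711 0.0761] [0.5787 0.2712 0.0763]
198 [0.5854 0.2695 0.0855] [0.5789 0.2696 0.0855]
206 [nan nan nan] [0.5792 0.2693 0.0974]
214 [0.5851 0.2684 0.1063] [0.5794 0.2683 0.1058]
222 [0.5851 0.2646 0.1071] [0.5794 0.2646 0.1069]
230 [0.585  0.2654 0.1181] [0.5797 0.2656 0.1187]
238 [0.5849 0.2662 0.1282] [0.5799 0.2662 0.128 ]
246 [0.5848 0.2657 0.1346] [0.58   0.2657 0.1345]
254 [0.5847 0.266  0.1419] [0.5802 0.2652 0.1403]
262 [0.5846 0.2665 0.1489] [0.5803 0.2658 0.1474]
270 [0.5846 0.2645 0.1508] [0.5804 0.2649 0.1515]
278 [0.5846 0.2617 0.1516] [0.5806 0.266  0.1585]
286 [0.5846 0.2586 0.1518] [0.5807 0.2664 0.1638]
294 [0.5846 0.2552 0.1515] [0.5808 0.2654 0.1666]
```

View pics/t3c.png

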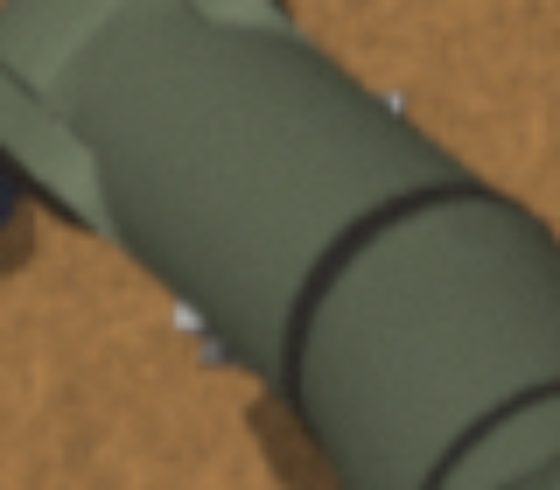

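apply_moves:
  commands:
    - [[0, 0, -60], [0, 0, 0]]
    - [[0, 0, -60], [0, 0, 0]]
    - [[0, 0, -60], [0, 0, 0]]
    - [[0, 0, -60], [0, 0, 0]]

```text
clock: 4.12
position: [0.5839, 0.2553, 0.1413]
tool_rot: [-3.137, -0.002, -0.006]
force: [-0.2, -0.4, -0.0]
grip_width: 0.0
```

```bash
python3 - <<'E'
from h import *
T=tool(); im,P=shot('wrist','w4.png'); print(T[:3,3])
L=(P-T[:3,3])@T[:3,:3]
for v in range(180,330,8): print(v,(1000*L[v,264]).round(1),(1000*L[v,252]).round(1),(1000*P[v,252]).round(1))
im,P=shot('side','s4.png'); cv2.imwrite('pics/s4c.png',cv2.cvtColor(cv2.resize(im[180:310,150:280],None,fx=4,fy=4),cv2.COLOR_RGB2BGR))
E
```

```text
[0.58388813 0.2552646  0.14128858]
180 [  3.6 -13.1  34.8] [ -4.2 -13.2  34.6] [579.9 268.6 106.8]
188 [ 3.6 -7.7 34.7] [-4.2 -7.6 35.2] [579.8 263.  106.1]
196 [ 3.7 -2.1 35.2] [-4.3 -1.8 36.1] [579.7 257.2 105.2]
204 [ 3.7  3.7 35.7] [-4.3  3.4 34.9] [579.7 252.  106.3]
212 [ 3.7  9.3 35.3] [-4.3  9.2 35.3] [579.6 246.2 106. ]
220 [ 4.3 27.2 65.1] [-4.9 26.8 64.1] [579.  228.8  77.1]
228 [ 4.3 33.3 63.7] [-5.  34.  65.3] [578.9 221.6  75.8]
236 [  2.3 -10.9 -45.7] [ -2.8 -10.7 -45.2] [581.1 265.8 186.5]
244 [  2.2 -10.7 -52.9] [ -2.6 -10.8 -53. ] [581.2 265.9 194.3]
252 [nan nan nan] [ -2.5 -10.6 -59.3] [581.3 265.6 200.6]
260 [  2.  -10.7 -65.8] [ -2.4 -10.9 -66.1] [581.4 265.9 207.4]
268 [  1.9 -10.1 -70.5] [ -2.3 -10.2 -70.6] [581.5 265.2 212. ]
276 [  1.9  -7.6 -71.6] [ -2.2 -11.5 -78. ] [581.6 266.5 219.3]
284 [  1.9  -6.8 -75.3] [ -2.2  -9.2 -79. ] [581.6 264.1 220.3]
292 [  1.8  -6.9 -80.1] [ -2.2  -6.7 -79.8] [581.6 261.6 221.1]
300 [  1.8  -4.  -80.3] [ -2.2  -4.1 -80.4] [581.6 259.  221.7]
308 [  1.8  -0.7 -80.1] [ -2.2  -1.4 -81. ] [581.5 256.4 222.3]
316 [  1.8   2.7 -79.7] [ -2.2   2.1 -80.4] [581.5 252.8 221.7]
324 [  1.9   6.3 -79.1] [ -2.2   5.4 -80.2] [581.4 249.5 221.5]
```

View pics/w4.png

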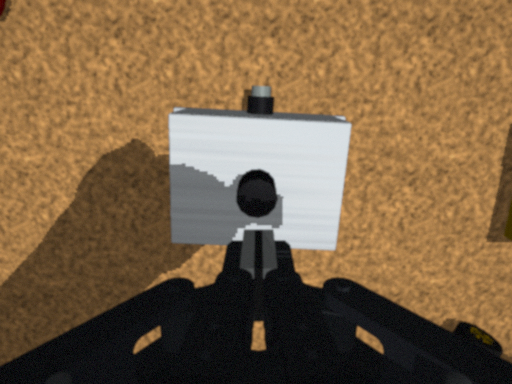

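View pics/s4c.png

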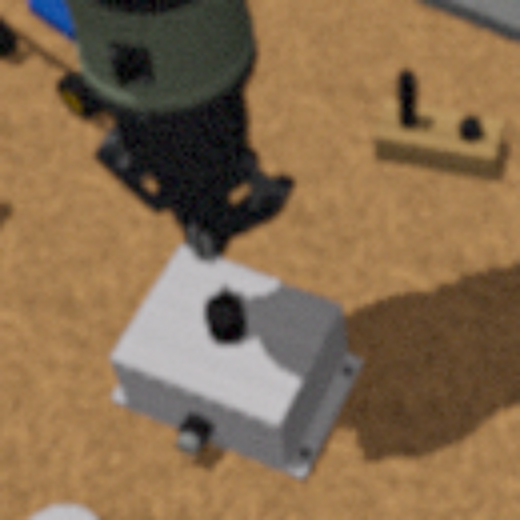

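```bash
python3 - <<'E'
from h import *
c=camera_params('side'); K=np.array([[c['fx'],0,c['cx']],[0,c['fy'],c['cy']],[0,0,1]])
p=np.array([[.5839,.2553,z] for z in(.1413,.16,.18,.19)]+[[.5827,.2565,.106]])
q=cv2.projectPoints(p,np.array(c['rvec'],float),np.array(c['tvec'],float),K,None)[0][:,0]
print(((q-[150,180])*4).round(0))
im,P=shot('wrist'); T=tool(); L=(P-T[:3,3])@T[:3,:3]
m=(L[...,2]<.01)&(abs(L[...,0])<.02); v=np.where(m.any(1))[0]; print(v[:3]); 
for r in v[:8]: print(r,(L[r][m[r]][:,2].max()*1000).round(1),L[r][m[r]].mean(0).round(4))
E
```

```text
[[212. 277.]
 [209. 262.]
 [205. 245.]
 [203. 236.]
 [219. 307.]]
[229 230 231]
229 -36.4 [ 0.0001 -0.0104 -0.0375]
230 -38.0 [ 0.0001 -0.0107 -0.0391]
231 -38.9 [ 0.0001 -0.0107 -0.0402]
232 -40.4 [ 0.0001 -0.0107 -0.0414]
233 -41.3 [ 0.0001 -0.0107 -0.0424]
234 -42.5 [ 0.0001 -0.0107 -0.0434]
235 -43.0 [ 0.0001 -0.0107 -0.0443]
236 -44.1 [ 0.0001 -0.0107 -0.0454]
```

apply_moves:
  commands:
    - [[-1, -1, 0], [0, 0, 0]]
    - [[-1, -1, 0], [0, 0, 0]]
    - [[-1, -1, 10], [0, 0, 0]]
    - [[-1, -1, 30], [0, 0, 0]]
    - [[-1, -1, 50], [0, 0, 0]]
  gripper: 1

```text
clock: 4.68
position: [0.582, 0.256, 0.0883]
tool_rot: [-3.138, -0.0, -0.005]
force: [0.1, 0.6, -0.5]
grip_width: 0.0604
```

apply_moves:
  commands:
    - [[0, 0, 10], [0, 0, 0]]
    - [[0, 0, 24], [0, 0, 0]]
    - [[0, 0, 34], [0, 0, 0]]
    - [[0, 0, 38], [0, 0, 0]]
    - [[0, 0, 38], [0, 0, 0]]

```text
clock: 5.1
position: [0.5817, 0.256, 0.0494]
tool_rot: [-3.139, 0.001, -0.005]
force: [-0.3, 0.4, 0.7]
grip_width: 0.0849
```

```bash
python3 - <<'E'
from h import *
im,P=shot('wrist','w5.png'); print(bot.observe()['position'],bot.observe()['force'],bot.observe()['clock'])
im,P=shot('side','s5.png'); cv2.imwrite('pics/s5c.png',cv2.cvtColor(cv2.resize(im[180:310,150:280],None,fx=4,fy=4),cv2.COLOR_RGB2BGR))
E
```

```text
[0.58204459 0.25623709 0.05025375] [0.21157814 0.79137047 0.52480802] 5.15
```

View pics/w5.png

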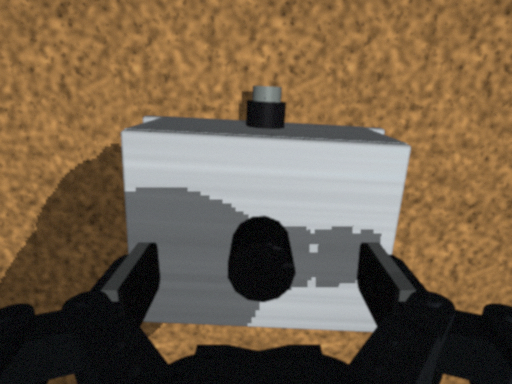

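View pics/s5c.png

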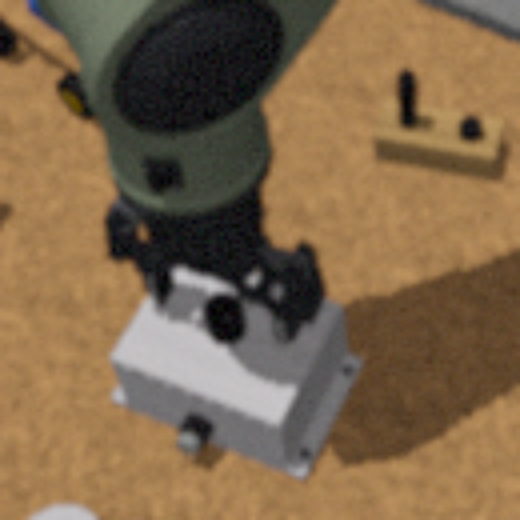

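apply_moves:
  commands:
    - [[0, 0, 0], [0, 0, 0]]
    - [[0, 0, 0], [0, 0, 0]]
    - [[0, 0, 0], [0, 0, 0]]
    - [[0, 0, 0], [0, 0, 0]]
    - [[0, 0, 0], [0, 0, 0]]
  gripper: 0
  grip_force: 60

```text
clock: 5.62
position: [0.5825, 0.2564, 0.0512]
tool_rot: [-3.138, -0.001, -0.005]
force: [-9.7, -4.4, 26.5]
grip_width: 0.0262
```

apply_moves:
  commands:
    - [[0, 0, 0], [0, 0, 0]]
    - [[0, 0, 0], [0, 0, 0]]
    - [[0, 0, 0], [0, 0, 0]]
    - [[0, 0, 0], [0, 0, 0]]
    - [[0, 0, -3], [0, 0, 0]]

```text
clock: 6.03
position: [0.5822, 0.2562, 0.0537]
tool_rot: [-3.138, -0.0, -0.005]
force: [0.6, -0.1, -2.7]
grip_width: 0.0263
```

apply_moves:
  commands:
    - [[0, 0, -6], [0, 0, 0]]
    - [[0, 0, -14], [0, 0, 0]]
    - [[0, 0, -26], [0, 0, 0]]
    - [[0, 0, -40], [0, 0, 0]]
    - [[0, 0, -50], [0, 0, 0]]

```text
clock: 6.45
position: [0.5826, 0.2563, 0.106]
tool_rot: [-3.137, -0.002, -0.005]
force: [0.3, 0.1, -2.5]
grip_width: 0.0259
```

```bash
python3 - <<'E'
from h import *
im,P=shot('wrist','w6.png'); print(bot.observe()['position'],bot.observe()['force'],bot.observe()['clock'])
T=tool(); L=(P-T[:3,3])@T[:3,:3]
for v in (150,180,210): print([(1000*L[v,u]).round(1).tolist() for u in(150,200,320,370)])
im,P=shot('side','s6.png')
E
```

```text
[0.58345626 0.25669009 0.10762406] [0.78095676 0.56526475 0.44227011] 6.5
[[-50.4, -43.2, -22.0], [-27.3, -43.5, -23.5], [27.0, -43.6, -23.9], [49.8, -43.5, -23.2]]
[[-51.1, -29.5, -24.0], [-28.1, -29.2, -22.8], [27.8, -29.4, -23.5], [50.7, -29.7, -24.4]]
[[-52.6, -14.5, -23.5], [-28.6, -14.8, -24.2], [28.5, -14.7, -23.9], [52.0, -15.1, -24.7]]
```

View pics/w6.png

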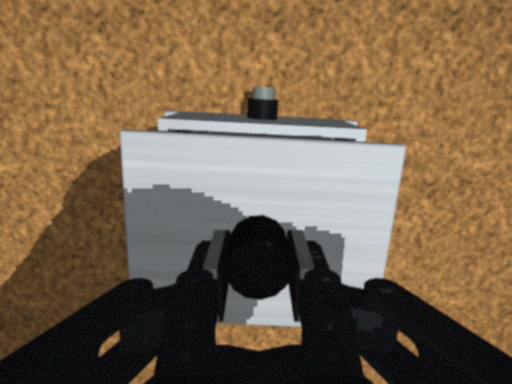

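View pics/s6.png

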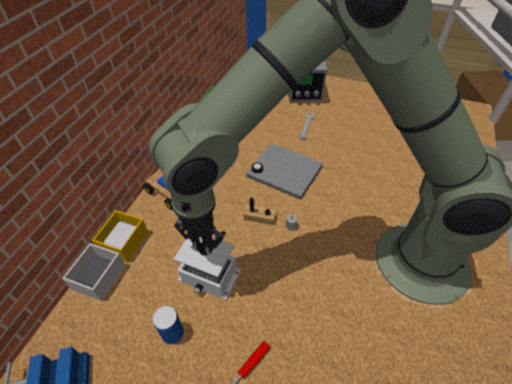

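apply_moves:
  commands:
    - [[0, 0, -20], [0, 0, 0]]
    - [[0, 10, -40], [0, 0, 0]]
    - [[-5, 30, -60], [0, 0, 0]]
    - [[-12, 60, -65], [0, 0, 0]]
    - [[-20, 95, -65], [0, 0, 0]]

```text
clock: 6.97
position: [0.5627, 0.1621, 0.1722]
tool_rot: [-3.135, -0.006, -0.004]
force: [0.9, -1.3, -2.9]
grip_width: 0.0263
```

apply_moves:
  commands:
    - [[-8, 36, 0], [0, 0, 0]]
    - [[-16, 72, 0], [0, 0, 0]]
    - [[-24, 108, 0], [0, 0, 0]]
    - [[-32, 144, 0], [0, 0, 0]]
    - [[-40, 180, 0], [0, 0, 0]]

```text
clock: 7.38
position: [0.5212, -0.0195, 0.1708]
tool_rot: [-3.136, -0.006, -0.004]
force: [1.8, -0.3, -2.2]
grip_width: 0.0259
```

apply_moves:
  commands:
    - [[-8, 36, 0], [0, 0, 0]]
    - [[-16, 72, 0], [0, 0, 0]]
    - [[-24, 108, 0], [0, 0, 0]]
    - [[-32, 144, 0], [0, 0, 0]]
    - [[-40, 180, 0], [0, 0, 0]]

```text
clock: 7.8
position: [0.4797, -0.2011, 0.1695]
tool_rot: [-3.136, -0.006, -0.004]
force: [1.1, 0.6, -3.3]
grip_width: 0.0262
```

```bash
python3 - <<'E'
from h import *
s=bot.observe(); print(s['force'],s['clock'],s['grip_width']); print(*mv([.473,-.233,.06],0))
E
```

```text
[ 1.09942196  0.6460783  -3.25776674] 7.8 0.02621745712422768
[ -7.2  32.6 109.2] [-0.34 -0.34 -0.21]
```

apply_moves:
  commands:
    - [[-4, 20, 15], [0, 0, 0]]
    - [[-7, 33, 40], [0, 0, 0]]
    - [[-7, 33, 70], [0, 0, 0]]
    - [[-7, 33, 95], [0, 0, 0]]
    - [[-7, 33, 110], [0, 0, 0]]

```text
clock: 8.22
position: [0.4719, -0.2333, 0.0568]
tool_rot: [-3.135, -0.004, -0.004]
force: [0.4, 0.1, -3.4]
grip_width: 0.0262
```

```bash
python3 - <<'E'
from h import *
im,P=shot('wrist','w7.png'); T=tool(); s=bot.observe(); print(s['position'],s['tool_rot'],s['force'],s['clock'])
L=(P-T[:3,3])@T[:3,:3]
for v in (150,180,210): print([(1000*L[v,u]).round(1).tolist() for u in(150,200,320,370)])
m=(abs(P[...,2]-.024)<.006); print('pad z',np.median(P[...,2][m]), m.sum())
im,P=shot('side','s7.png'); cv2.imwrite('pics/s7c.png',cv2.cvtColor(cv2.resize(im[100:220,220:360],None,fx=5,fy=5),cv2.COLOR_RGB2BGR))
E
```

```text
[ 0.47120455 -0.23270557  0.05513129] [-3.13345619e+00 -1.72253428e-03 -3.68101417e-03] [-3.36762949  1.16202025 -7.03212404] 8.2667
[[-48.3, -43.4, -27.1], [-25.8, -43.4, -26.9], [28.6, -43.2, -26.5], [51.1, -43.3, -27.1]]
[[-49.5, -29.5, -27.4], [-26.5, -29.2, -26.5], [29.2, -29.3, -27.0], [52.6, -29.1, -26.4]]
[[-51.3, -14.2, -26.2], [-27.1, -14.7, -27.5], [30.1, -14.2, -26.4], [53.7, -14.5, -27.3]]
pad z 0.024542616981032314 44064
```

View pics/w7.png

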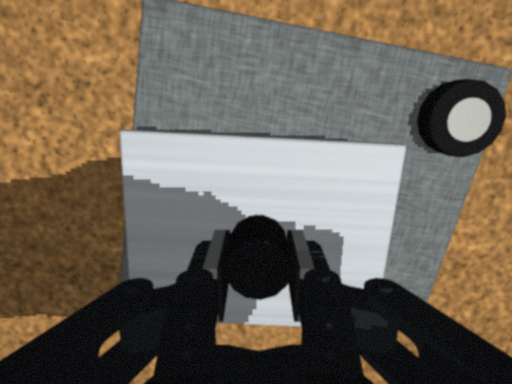

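View pics/s7c.png

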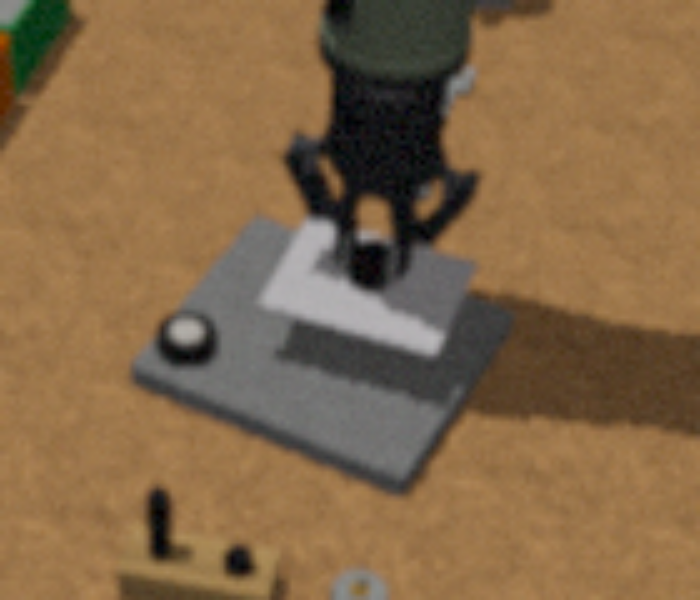

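apply_moves:
  commands:
    - [[1, 0, 10], [0, 0, 0]]
    - [[1, 0, 20], [0, 0, 0]]
    - [[1, 0, 26], [0, 0, 0]]
    - [[1, 0, 30], [0, 0, 0]]
    - [[1, 0, 30], [0, 0, 0]]

```text
clock: 8.73
position: [0.4726, -0.2324, 0.0266]
tool_rot: [-3.134, -0.002, -0.003]
force: [-0.2, 0.4, -2.9]
grip_width: 0.026
```

```bash
python3 - <<'E'
from h import *
im,P=shot('wrist'); T=tool(); s=bot.observe(); print(s['position'],s['force'],s['clock'])
print([ (1000*P[180,u]).round(1).tolist() for u in(150,200,320,370)])
E
```

```text
[ 0.47286464 -0.23244502  0.02704885] [ 0.53782168 -0.69907446 -2.0931782 ] 8.7833
[[422.4, -202.5, 52.3], [445.5, -202.7, 51.9], [501.1, -202.6, 53.0], [524.6, -203.0, 51.9]]
```

apply_moves:
  commands:
    - [[0, 0, 4], [0, 0, 0]]
    - [[0, 0, 8], [0, 0, 0]]
    - [[0, 0, 11], [0, 0, 0]]
    - [[0, 0, 13], [0, 0, 0]]
    - [[0, 0, 14], [0, 0, 0]]

```text
clock: 9.2
position: [0.4728, -0.2323, 0.0127]
tool_rot: [-3.134, -0.002, -0.003]
force: [-0.2, -0.3, -2.5]
grip_width: 0.0264
```

apply_moves:
  commands:
    - [[0, 0, 0.5], [0, 0, 0]]
    - [[0, 0, 1], [0, 0, 0]]
    - [[0, 0, 1.5], [0, 0, 0]]
    - [[0, 0, 2], [0, 0, 0]]
    - [[0, 0, 2], [0, 0, 0]]

```text
clock: 9.62
position: [0.4728, -0.2323, 0.0113]
tool_rot: [-3.134, -0.002, -0.003]
force: [-3.1, 1.9, 9.3]
grip_width: 0.026
```

```bash
python3 - <<'E'
from h import *
im,P=shot('wrist'); T=tool(); s=bot.observe(); print(s['position'],s['force'],s['clock'])
print([ (1000*P[180,u]).round(1).tolist() for u in(150,200,320,370)])
E
```

```text
[ 0.47284052 -0.23226109  0.01125939] [-4.35285626  1.71752037 10.21489217] 9.6667
[[422.3, -202.7, 36.2], [445.7, -202.7, 36.5], [501.6, -203.0, 36.2], [524.9, -203.1, 36.2]]
```

apply_moves:
  commands:
    - [[0, 0, 0], [0, 0, 0]]
    - [[0, 0, 0], [0, 0, 0]]
    - [[0, 0, 0], [0, 0, 0]]
    - [[0, 0, 0], [0, 0, 0]]
    - [[0, 0, 0], [0, 0, 0]]
  gripper: 1

```text
clock: 10.08
position: [0.4729, -0.2323, 0.0112]
tool_rot: [-3.134, -0.002, -0.003]
force: [-0.6, -0.9, 0.3]
grip_width: 0.0839
```

apply_moves:
  commands:
    - [[0, 0, 0], [0, 0, 0]]
    - [[0, 0, -10], [0, 0, 0]]
    - [[0, 0, -35], [0, 0, 0]]
    - [[0, 0, -70], [0, 0, 0]]
    - [[0, 0, -110], [0, 0, 0]]

```text
clock: 10.5
position: [0.4717, -0.2324, 0.1222]
tool_rot: [-3.133, -0.0, -0.002]
force: [-0.6, -0.2, 0.9]
grip_width: 0.0854
```

```bash
python3 - <<'E'
from h import *
im,P=shot('wrist','w8.png'); s=bot.observe(); print(s['position'],s['force'],s['clock'],s['grip_width'])
Q=P.reshape(-1,3)
q=Q[(Q[:,2]>.030)&(Q[:,2]<.0405)&(abs(Q[:,0]-.473)<.09)&(Q[:,1]<-.17)]
r=cv2.minAreaRect((q[:,:2]*1000).astype(np.float32)); print(r)
A=np.c_[q[:,:2],np.ones(len(q))]; print(np.linalg.lstsq(A,q[:,2],rcond=None)[0], np.median(q[:,2]))
a=np.radians(-10.6); d=np.array(r[0])/1000-[.4956,-.2221]; print('pad local',np.cos(a)*d[0]+np.sin(a)*d[1],-np.sin(a)*d[0]+np.cos(a)*d[1])
E
```

```text
[ 0.47510025 -0.23361491  0.12985881] [ 4.59022148 -2.30159468 10.81127515] 10.55 0.08537620578857119
((472.75103759765625, -232.49819946289062), (100.15506744384766, 130.1103057861328), 86.82498931884766)
[-0.00062771 -0.00108496  0.03663128] 0.036589720225393085
pad local -0.02054629000151359 -0.014423855313593513
```

View pics/w8.png

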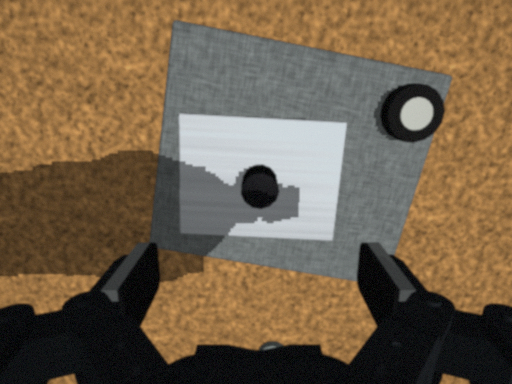

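apply_moves:
  commands:
    - [[11, -35, -8], [0, 0, 0]]
    - [[22, -70, -16], [0, 0, 0]]
    - [[33, -105, -24], [0, 0, 0]]
    - [[44, -140, -32], [0, 0, 0]]
    - [[53, -165, -40], [0, 0, 0]]

```text
clock: 10.97
position: [0.5287, -0.0656, 0.1726]
tool_rot: [-3.136, -0.009, -0.001]
force: [0.5, -0.2, 0.3]
grip_width: 0.0852
```

apply_moves:
  commands:
    - [[0, 0, 0], [0, 0, 0]]
    - [[0, 0, 0], [0, 0, 0]]

```text
clock: 11.13
position: [0.5292, -0.0638, 0.1737]
tool_rot: [-3.136, -0.011, 0.003]
force: [-0.5, -0.1, -0.6]
grip_width: 0.0854
```

```bash
python3 - <<'E'
from h import *
im,P=shot('wrist','w9.png'); s=bot.observe(); print(s['position'],s['force'],s['clock'],s['grip_width'])
Q=P.reshape(-1,3)
for n,a,b in(('stand',.028,.035),('stub',.0425,.05),('plug',.088,.097)):
    q=Q[(Q[:,2]>a)&(Q[:,2]<b)&(abs(Q[:,0]-.51)<.08)&(abs(Q[:,1]-.01)<.05)]
    if len(q)>10: print(n,len(q),np.median(q,0).round(4),cv2.minAreaRect((q[:,:2]*1000).astype(np.float32)))
E
```

```text
[ 0.52861045 -0.06556573  0.17304734] [ 0.04492339  0.08234961 -0.59561042] 11.1833 0.08535782684613238
stand 4275 [0.515  0.0086 0.0326] ((514.4862670898438, 7.775323867797852), (100.22075653076172, 40.100616455078125), 6.319180965423584)
stub 419 [0.4889 0.0051 0.0465] ((504.4802551269531, 11.109943389892578), (53.118072509765625, 19.212541580200195), 21.56012725830078)
plug 370 [0.54   0.0104 0.0925] ((540.3184814453125, 10.747611045837402), (15.561441421508789, 14.785482406616211), 0.12879540026187897)
```

View pics/w9.png

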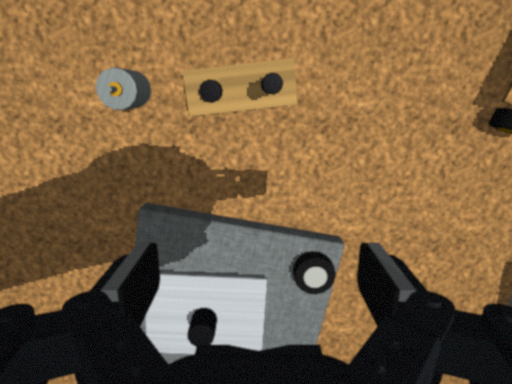

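```bash
python3 - <<'E'
from h import *
print(*mv([.5403,.0107,.10],0))
E
```

```text
[ 11.  -75.9  73.5] [-0.29 -0.55  0.03]
```

apply_moves:
  commands:
    - [[4, -25, 20], [-0.3, -0.6, 0]]
    - [[8, -50, 40], [-0.3, -0.6, 0]]
    - [[11, -76, 60], [-0.3, -0.6, 0]]
    - [[11, -76, 73], [-0.3, -0.6, 0]]
    - [[11, -76, 73], [-0.3, -0.6, 0]]

```text
clock: 11.6
position: [0.5386, 0.0103, 0.0981]
tool_rot: [3.141, 0.005, 0.001]
force: [-0.6, -2.2, -0.4]
grip_width: 0.0854
```

```bash
python3 - <<'E'
from h import *
im,P=shot('wrist','w10.png'); s=bot.observe(); print(s['position'],s['force'],s['clock'],s['grip_width'])
Q=P.reshape(-1,3)
for n,a,b in(('stub',.0425,.05),('plug',.088,.097)):
    q=Q[(Q[:,2]>a)&(Q[:,2]<b)&(abs(Q[:,0]-.54)<.03)&(abs(Q[:,1]-.01)<.03)]
    if len(q)>10: print(n,len(q),np.median(q,0).round(4),cv2.minAreaRect((q[:,:2]*1000).astype(np.float32)))
print(*mv([.5403,.0107,.02],0))
E
```

```text
[0.53921894 0.0093815  0.09949664] [-0.54644811 -0.74167795  0.95041037] 11.65 0.08549692038624254
stub 58 [0.5401 0.0175 0.0458] ((539.6366577148438, 14.842384338378906), (15.790635108947754, 7.722697734832764), 7.7263875007629395)
plug 576 [0.54   0.0117 0.0924] ((540.1869506835938, 10.946575164794922), (15.424552917480469, 15.286056518554688), 54.441368103027344)
[ 1.4 -1.4 79.5] [ 0.05  0.21 -0.02]
```

View pics/w10.png

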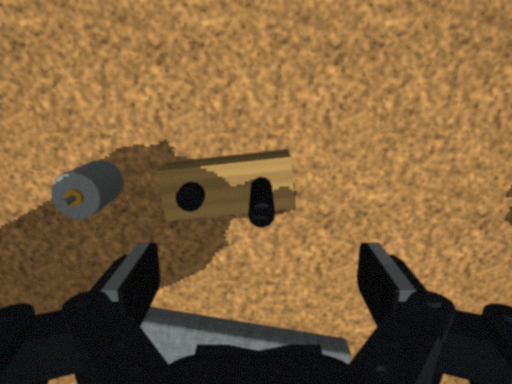

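apply_moves:
  commands:
    - [[1.4, -1.5, 25], [0, 0.2, 0]]
    - [[1.4, -1.5, 50], [0, 0.2, 0]]
    - [[1.4, -1.5, 70], [0, 0.2, 0]]
    - [[1.4, -1.5, 78], [0, 0.2, 0]]
    - [[1.4, -1.5, 79], [0, 0.2, 0]]
  gripper: 0.7

```text
clock: 12.07
position: [0.5398, 0.0092, 0.02]
tool_rot: [3.14, 0.002, -0.002]
force: [-0.6, 0.8, 0.2]
grip_width: 0.0596
```

```bash
python3 - <<'E'
from h import *
im,P=shot('wrist','w11.png'); s=bot.observe(); print(s['clock'],s['grip_width']); print(*mv([.5402,.0109,.02],0))
Q=P.reshape(-1,3)
for n,a,b in(('plug',.088,.097),):
    q=Q[(Q[:,2]>a)&(Q[:,2]<b)&(abs(Q[:,0]-.54)<.03)&(abs(Q[:,1]-.01)<.03)]
    if len(q)>10: print(n,len(q),np.median(q,0).round(4),cv2.minAreaRect((q[:,:2]*1000).astype(np.float32)))
im,P=shot('side','s11.png'); cv2.imwrite('pics/s11c.png',cv2.cvtColor(cv2.resize(im[150:250,200:320],None,fx=5,fy=5),cv2.COLOR_RGB2BGR))
E
```

```text
12.1167 0.05983269400621435
[-0.2 -1.3  0.9] [ 0.08  0.03 -0.1 ]
plug 1996 [0.5408 0.012  0.0924] ((540.0003051757812, 9.237637519836426), (22.362802505493164, 60.00564193725586), 89.96179962158203)
```

View pics/s11c.png

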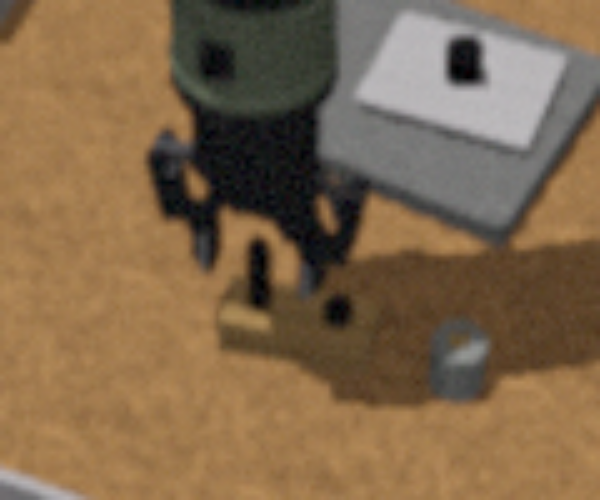

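View pics/w11.png

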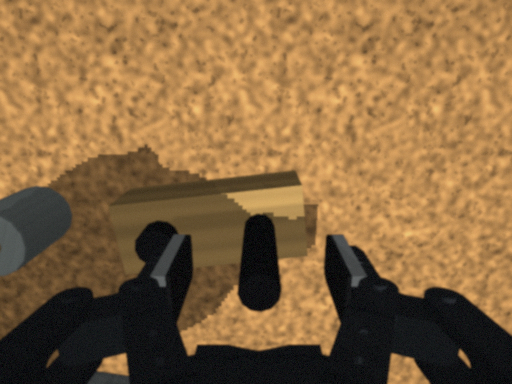

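apply_moves:
  commands:
    - [[0, -1.3, 1], [0, 0, 0]]
    - [[0, -1.3, 1], [0, 0, 0]]
    - [[0, -1.3, 1], [0, 0, 0]]
    - [[0, -1.3, 1], [0, 0, 0]]

```text
clock: 12.5
position: [0.5412, 0.0112, 0.0211]
tool_rot: [3.14, -0.002, -0.002]
force: [0.7, -0.6, -0.8]
grip_width: 0.06
```

apply_moves:
  commands:
    - [[0, 0, 0], [0, 0, 0]]
    - [[0, 0, 0], [0, 0, 0]]
    - [[0, 0, 0], [0, 0, 0]]
    - [[0, 0, 0], [0, 0, 0]]
    - [[0, 0, 0], [0, 0, 0]]
  gripper: 0
  grip_force: 40

```text
clock: 12.92
position: [0.5412, 0.0112, 0.0212]
tool_rot: [3.14, -0.001, -0.002]
force: [-0.6, -0.5, 1.9]
grip_width: 0.0149
```

apply_moves:
  commands:
    - [[0, 0, 0], [0, 0, 0]]
    - [[0, 0, 0], [0, 0, 0]]
    - [[0, 0, 0], [0, 0, 0]]
    - [[0, 0, 0], [0, 0, 0]]

```text
clock: 13.25
position: [0.5412, 0.0112, 0.0211]
tool_rot: [3.14, -0.001, -0.002]
force: [-0.7, 0.2, 2.1]
grip_width: 0.015
```

apply_moves:
  commands:
    - [[0, 0, -8], [0, 0, 0]]
    - [[0, 0, -20], [0, 0, 0]]
    - [[0, 0, -45], [0, 0, 0]]
    - [[0, 0, -80], [0, 0, 0]]
    - [[0, 0, -115], [0, 0, 0]]

```text
clock: 13.67
position: [0.5403, 0.0116, 0.1382]
tool_rot: [3.141, -0.0, -0.001]
force: [0.5, 0.1, -0.4]
grip_width: 0.0149
```

apply_moves:
  commands:
    - [[6, -35, -10], [0, 0, 0]]
    - [[12, -70, -15], [0, 0, 0]]
    - [[20, -105, -15], [0, 0, 0]]
    - [[28, -140, -15], [0, 0, 0]]
    - [[35, -165, -15], [0, 0, 0]]

```text
clock: 14.08
position: [0.5754, 0.1801, 0.1548]
tool_rot: [-3.141, -0.002, 0.001]
force: [0.0, 0.8, -0.5]
grip_width: 0.0151
```

apply_moves:
  commands:
    - [[0, 0, 0], [0, 0, 0]]
    - [[0, 0, 0], [0, 0, 0]]
    - [[0, 0, 0], [0, 0, 0]]

```text
clock: 14.33
position: [0.5753, 0.1795, 0.1554]
tool_rot: [-3.141, -0.002, 0.001]
force: [-0.6, -0.3, -1.0]
grip_width: 0.0147
```

```bash
python3 - <<'E'
from h import *
T=tool(); im,P=shot('wrist','w12.png'); s=bot.observe(); print(s['position'],s['tool_rot'],s['force'],s['clock'],s['grip_width'])
im2,P2=shot('top'); cv2.imwrite('pics/t12c.png',cv2.cvtColor(cv2.resize(im2[150:220,150:230],None,fx=7,fy=7),cv2.COLOR_RGB2BGR))
np.save('w12.npy',P); 
Q=P.reshape(-1,3); near=(abs(Q[:,0]-.58)<.09)&(abs(Q[:,1]-.257)<.075)
for n,a,b in(('rim',.066,.075),('deck',.0525,.058)):
    q=Q[near&(Q[:,2]>a)&(Q[:,2]<b)]
    print(n,len(q),np.median(q,0).round(4),cv2.minAreaRect((q[:,:2]*1000).astype(np.float32)))
E
```

```text
[0.57543389 0.17883981 0.15525072] [-3.14157749e+00 -1.83218158e-03 -6.37777734e-05] [-1.27136418 -0.81226617 -0.58467806] 14.3833 0.01466543271822422
rim 5714 [0.5835 0.2695 0.0705] ((582.9482421875, 256.0677490234375), (100.34192657470703, 130.4642791748047), 86.76726531982422)
deck 15141 [0.5838 0.2595 0.0546] ((582.8887939453125, 256.08807373046875), (88.54607391357422, 118.89198303222656), 86.69824981689453)
```

View pics/w12.png

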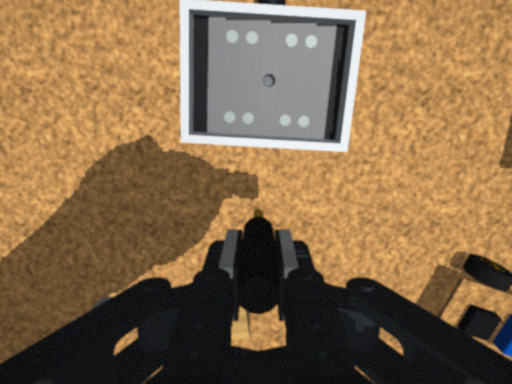

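View pics/t12c.png

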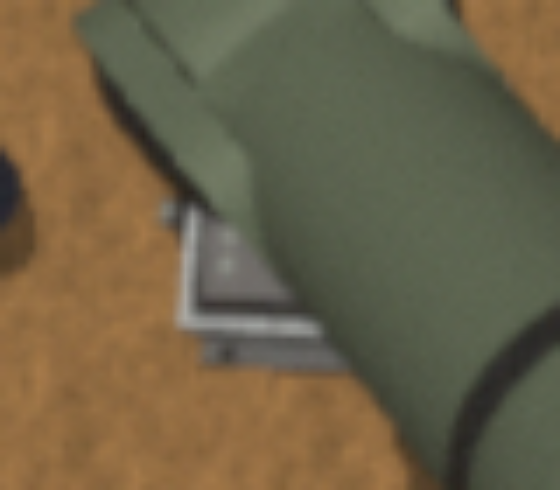

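```bash
python3 - <<'E'
from h import *
im=cv2.imread('pics/w12.png'); P=np.load('w12.npy')
c=im[60:100,245:295]; cv2.imwrite('pics/hole.png',cv2.resize(c,None,fx=12,fy=12,interpolation=cv2.INTER_NEAREST))
g=cv2.cvtColor(im,cv2.COLOR_BGR2GRAY)[68:94,256:284]; print(g[::1,::1])
print(P[80,240:300:6].round(4))
E
```

```text
[[147 148 146 147 147 147 148 147 150 149 149 148 150 151 149 153 152 151
  151 153 151 150 148 149 148 148 149 148]
 [144 146 146 147 146 148 148 151 150 149 150 148 149 150 151 150 153 151
  152 153 149 149 146 148 149 149 146 148]
 [148 143 146 144 145 148 147 151 147 149 150 149 150 150 149 150 150 150
  149 150 151 148 152 147 150 147 149 150]
 [147 147 147 147 149 146 148 151 149 149 151 152 151 150 151 149 149 151
  153 153 151 150 149 148 149 151 147 149]
 [146 144 145 146 148 147 148 149 148 151 150 147 146 146 145 147 148 151
  150 152 151 150 147 148 150 148 149 149]
 [145 147 146 146 146 149 148 148 149 149 137 132 128 127 127 131 138 147
  149 149 147 151 148 149 148 149 147 146]
 [144 147 144 147 148 144 149 147 144 130 117 107  99  92  93 101 120 133
  146 151 148 147 149 150 146 148 146 148]
 [148 145 145 145 145 148 148 143 129 111  98  91  84  69  60  71  92 119
  136 147 149 147 150 146 147 145 149 147]
 [145 146 147 148 146 145 145 136 119 109 107 109 107  91  74  67  75  92
  117 138 146 145 145 147 149 148 147 144]
 [146 144 148 147 146 147 142 129 118 116 122 1
[... 1483 characters left out ...]
 143 144 144 147 147 149 151 147 148 148 148 148 150 149 149 150
  151 150 146 149 146 147 145 149 149 148]
 [146 144 146 146 143 149 147 147 148 148 149 148 151 147 149 147 149 149
  150 149 148 145 146 147 147 147 149 148]
 [145 144 143 147 147 147 147 147 147 147 146 147 147 148 152 150 150 150
  149 147 146 145 145 145 147 147 148 148]
 [144 144 142 144 148 147 145 147 148 149 147 149 150 149 152 147 150 150
  147 147 146 146 148 148 147 149 148 147]]
[[0.561  0.2557 0.0551]
 [0.5656 0.2557 0.0534]
 [0.5704 0.2557 0.0549]
 [0.5751 0.2557 0.0543]
 [0.5806 0.2565 0.0068]
 [0.5862 0.2566 0.0054]
 [0.5892 0.2557 0.0549]
 [0.5938 0.2557 0.0557]
 [0.5985 0.2557 0.0558]
 [0.6033 0.2557 0.0547]]
```

View pics/hole.png

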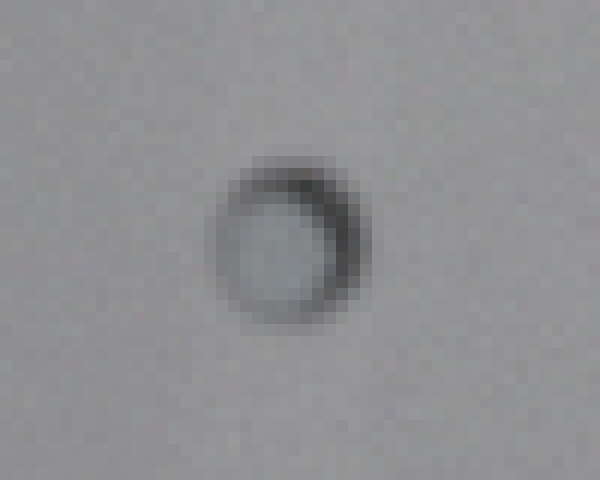

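```bash
python3 - <<'E'
from h import *
T=tool(); im,P=shot('wrist'); L=(P-T[:3,3])@T[:3,:3]*1000
q=L.reshape(-1,3); m=(q[:,2]>-74)&(q[:,2]<-68)&(abs(q[:,0])<12)&(abs(q[:,1])<14); print('top',m.sum(),np.median(q[m],0),cv2.minAreaRect(q[m][:,:2].astype(np.float32)))
for v in range(206,320,6):
    m=(L[v,:,2]<30)&(abs(L[v,:,0])<9); print(v,m.sum(),L[v][m].mean(0).round(1) if m.any() else '')
im=cv2.cvtColor(im,cv2.COLOR_RGB2BGR)[195:330,200:320]; cv2.imwrite('pics/plugz.png',cv2.resize(np.clip(im*2.,0,255).astype(np.uint8),None,fx=5,fy=4))
print(*mv([.5834,.2557,.12],0))
E
```

```text
top 2183 [ -0.1978837   -1.34917364 -71.1053263 ] ((-0.06790542602539062, 0.05017280578613281), (23.84061622619629, 23.060863494873047), 0.4108249545097351)
206 0 
212 10 [ 0.  -1.8  6.4]
218 16 [ -0.3  -6.7 -15. ]
224 27 [ -0.3  -5.8 -20.8]
230 38 [  0.   -6.7 -30. ]
236 42 [  0.   -6.5 -36.2]
242 43 [ -0.1  -6.6 -42.5]
248 46 [ -0.   -6.6 -48.2]
254 48 [ -0.   -6.6 -53.5]
260 48 [  0.1  -6.8 -58.7]
266 50 [ -0.   -6.5 -62.8]
272 51 [  0.2  -6.2 -66.5]
278 51 [  0.2  -5.6 -69.5]
284 50 [ -0.   -3.9 -70.8]
290 50 [ -0.   -1.7 -71.2]
296 50 [ -0.    0.6 -71.4]
302 57 [ -0.2   1.1 -74.2]
308 48 [ -0.3   2.2 -76. ]
314 21 [  0.4  -3.2 -86.3]
[  7.8 -77.1  35.1] [-0.   -0.1  -0.04]
```

View pics/plugz.png

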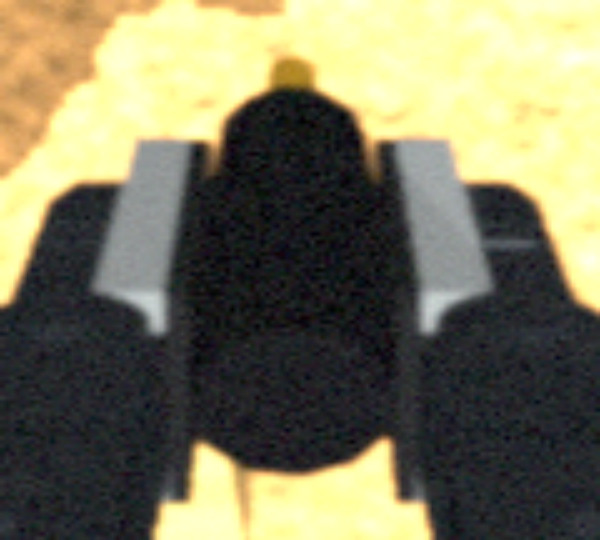

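apply_moves:
  commands:
    - [[3, -25, 0], [0, 0, 0]]
    - [[6, -55, 5], [0, 0, 0]]
    - [[8, -77, 15], [0, 0, 0]]
    - [[8, -77, 30], [0, 0, 0]]
    - [[8, -77, 45], [0, 0, 0]]

```text
clock: 14.9
position: [0.5836, 0.2563, 0.1099]
tool_rot: [-3.141, -0.002, 0.0]
force: [0.7, 0.5, -1.0]
grip_width: 0.0151
```

apply_moves:
  commands:
    - [[0, 0, 0], [0, 0, 0]]
    - [[0, 0, 0], [0, 0, 0]]
    - [[0, 0, 0], [0, 0, 0]]

```text
clock: 15.15
position: [0.5841, 0.2558, 0.1108]
tool_rot: [-3.141, -0.003, -0.001]
force: [-0.0, 0.7, 0.0]
grip_width: 0.0149
```

```bash
python3 - <<'E'
from h import *
im,P=shot('wrist','w13.png'); s=bot.observe(); print(s['position'],s['force'],s['clock']); print(*mv([.5834,.2557,.07],0))
im=cv2.cvtColor(im,cv2.COLOR_RGB2BGR)[140:290,180:340]; cv2.imwrite('pics/w13z.png',cv2.resize(np.clip(im*1.5,0,255).astype(np.uint8),None,fx=4,fy=4))
E
```

```text
[0.58426953 0.25591731 0.11099128] [ 0.36845676  0.13379934 -0.65152185] 15.2
[-1.   0.3 41. ] [-0.06 -0.2  -0.05]
```

View pics/w13z.png

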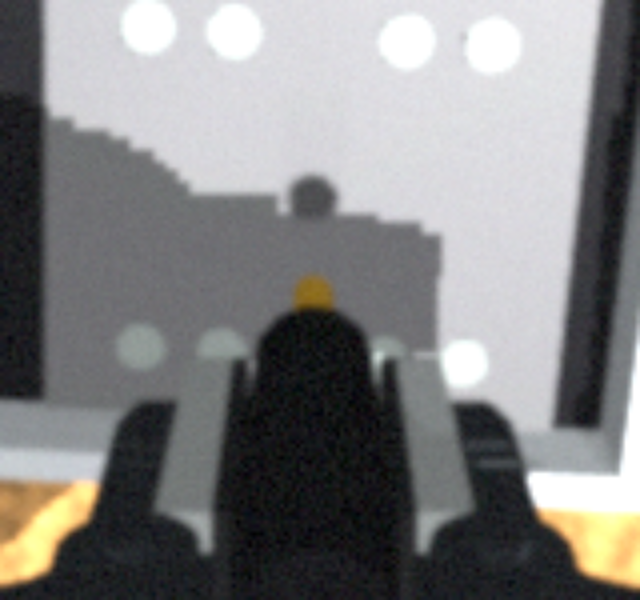

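apply_moves:
  commands:
    - [[0, 0, 12], [0, 0, 0]]
    - [[0, 0, 24], [0, 0, 0]]
    - [[0, 0, 33], [0, 0, 0]]
    - [[0, 0, 37], [0, 0, 0]]
    - [[0, 0, 37], [0, 0, 0]]

```text
clock: 15.62
position: [0.5836, 0.2556, 0.0724]
tool_rot: [-3.141, -0.001, -0.001]
force: [0.1, -0.5, -0.3]
grip_width: 0.0147
```

```bash
python3 - <<'E'
from h import *
im,P=shot('wrist','w14.png'); s=bot.observe(); print(s['position'],s['force'],s['clock']); print(*mv([.5841,.256,.06],0))
im=cv2.cvtColor(im,cv2.COLOR_RGB2BGR)[150:250,200:320]; cv2.imwrite('pics/w14z.png',cv2.resize(np.clip(im*1.8,0,255).astype(np.uint8),None,fx=5,fy=5))
E
```

```text
[0.58397239 0.255949   0.07325009] [-0.58302514 -0.32181019 -0.02717509] 15.6667
[ 0.1 -0.  13.3] [-0.04 -0.13 -0.03]
```

View pics/w14z.png

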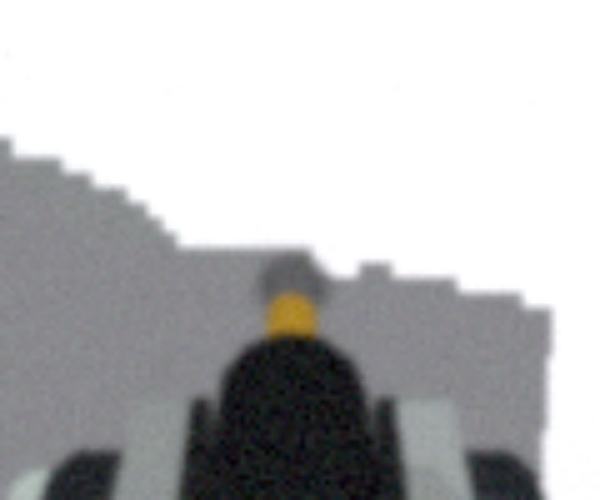

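apply_moves:
  commands:
    - [[0, 0, 2], [0, 0, 0]]
    - [[0, 0, 4], [0, 0, 0]]
    - [[0, 0, 5], [0, 0, 0]]
    - [[0, 0, 6], [0, 0, 0]]
    - [[0, 0, 7], [0, 0, 0]]

```text
clock: 16.08
position: [0.5841, 0.2559, 0.0663]
tool_rot: [-3.141, -0.002, -0.001]
force: [0.0, -0.2, -0.7]
grip_width: 0.0148
```

apply_moves:
  commands:
    - [[0, 0, 1], [0, 0, 0]]
    - [[0, 0, 2], [0, 0, 0]]
    - [[0, 0, 3], [0, 0, 0]]
    - [[0, 0, 3], [0, 0, 0]]

```text
clock: 16.42
position: [0.584, 0.2559, 0.0631]
tool_rot: [-3.141, -0.002, -0.001]
force: [-0.2, -1.0, -0.9]
grip_width: 0.015
```

apply_moves:
  commands:
    - [[0, 0, 2], [0, 0, 0]]
    - [[0, 0, 4], [0, 0, 0]]
    - [[0, 0, 6], [0, 0, 0]]
    - [[0, 0, 8], [0, 0, 0]]
    - [[0, 0, 9], [0, 0, 0]]

```text
clock: 16.83
position: [0.5839, 0.2558, 0.0537]
tool_rot: [-3.141, -0.002, -0.001]
force: [0.1, 0.0, -1.0]
grip_width: 0.0149
```

apply_moves:
  commands:
    - [[0, 0, 2], [0, 0, 0]]
    - [[0, 0, 4], [0, 0, 0]]
    - [[0, 0, 6], [0, 0, 0]]
    - [[0, 0, 7], [0, 0, 0]]
    - [[0, 0, 7], [0, 0, 0]]

```text
clock: 17.25
position: [0.5838, 0.2558, 0.0464]
tool_rot: [-3.141, -0.002, -0.001]
force: [0.5, 0.5, 0.5]
grip_width: 0.015
```

apply_moves:
  commands:
    - [[0, 0, 0.7], [0, 0, 0]]
    - [[0, 0, 1.4], [0, 0, 0]]
    - [[0, 0, 2], [0, 0, 0]]
    - [[0, 0, 2.5], [0, 0, 0]]
    - [[0, 0, 2.5], [0, 0, 0]]

```text
clock: 17.67
position: [0.5838, 0.2558, 0.0438]
tool_rot: [-3.141, -0.002, -0.001]
force: [-0.4, 0.0, -0.2]
grip_width: 0.0151
```

apply_moves:
  commands:
    - [[0, 0, 0.5], [0, 0, 0]]
    - [[0, 0, 1], [0, 0, 0]]
    - [[0, 0, 1], [0, 0, 0]]

```text
clock: 17.92
position: [0.5839, 0.2559, 0.0431]
tool_rot: [-3.141, -0.002, -0.001]
force: [-0.9, -0.2, 3.0]
grip_width: 0.0148
```

apply_moves:
  commands:
    - [[0, 0, 0.4], [0, 0, 0]]
    - [[0, 0, 0.6], [0, 0, 0]]
    - [[0, 0, 0.6], [0, 0, 0]]

```text
clock: 18.17
position: [0.584, 0.2559, 0.0431]
tool_rot: [-3.141, -0.002, -0.001]
force: [-3.7, -1.3, 8.5]
grip_width: 0.0149
```

apply_moves:
  commands:
    - [[0, 0, 0], [0, 0, 0]]
    - [[0, 0, 0], [0, 0, 0]]
    - [[0, 0, 0], [0, 0, 0]]
    - [[0, 0, 0], [0, 0, 0]]
    - [[0, 0, 0], [0, 0, 0]]
  gripper: 0.7

```text
clock: 18.58
position: [0.5839, 0.2559, 0.043]
tool_rot: [-3.141, -0.002, -0.001]
force: [-0.6, 0.1, -0.5]
grip_width: 0.0599
```

apply_moves:
  commands:
    - [[0, 0, 0], [0, 0, 0]]
    - [[0, 0, -10], [0, 0, 0]]
    - [[0, 0, -35], [0, 0, 0]]
    - [[0, 0, -70], [0, 0, 0]]
    - [[0, 0, -110], [0, 0, 0]]

```text
clock: 19.0
position: [0.5827, 0.2556, 0.1538]
tool_rot: [3.141, 0.0, -0.0]
force: [0.9, -1.3, -0.1]
grip_width: 0.06
```

apply_moves:
  commands:
    - [[0, 20, -15], [0, 0, 0]]
    - [[0, 40, -20], [0, 0, 0]]
    - [[0, 60, -20], [0, 0, 0]]
    - [[0, 60, -20], [0, 0, 0]]
    - [[0, 60, -20], [0, 0, 0]]

```text
clock: 19.42
position: [0.583, 0.1945, 0.1747]
tool_rot: [3.141, -0.001, -0.002]
force: [-0.7, -0.0, -0.0]
grip_width: 0.0596
```

```bash
python3 - <<'E'
from h import *
im,P=shot('wrist','w15.png'); s=bot.observe(); print(s['position'],s['force'],s['clock'],s['grip_width'])
Q=P.reshape(-1,3); near=(abs(Q[:,0]-.583)<.03)&(abs(Q[:,1]-.256)<.03)
for a,b in((.108,.12),):
    q=Q[near&(Q[:,2]>a)&(Q[:,2]<b)]; print(len(q),np.median(q,0).round(4),cv2.minAreaRect((q[:,:2]*1000).astype(np.float32)))
im,P=shot('side','s15.png')
E
```

```text
[0.58276193 0.19566272 0.17446214] [-0.61045233  0.24734843  0.78705649] 19.4667 0.059458372704207715
419 [0.5836 0.2556 0.1144] ((583.5779418945312, 255.14157104492188), (15.095544815063477, 15.355585098266602), 0.9335273504257202)
```

View pics/w15.png

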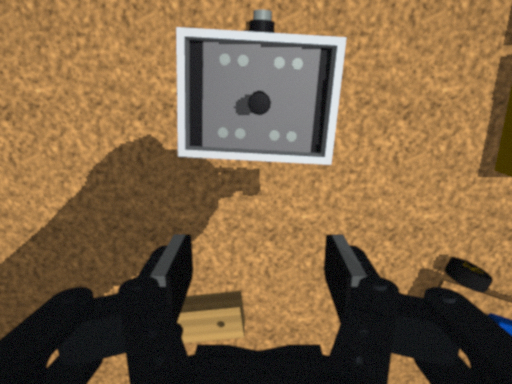

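View pics/s15.png

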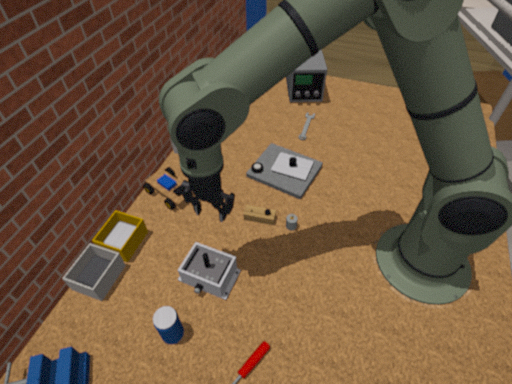

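Plug top is at z 0.1144 (0.114 expected when fully home). It is upright and the lid is on the pad, so I'm handing in.

```bash
python3 - <<'E'
from h import *
print(bot.observe()['qd'].round(3)); print(order.job_done())
E
```

```text
[-0.012  0.007 -0.001  0.001  0.001 -0.001 -0.001]
the job is handed in; nothing more can be done
None
```

I handed the job in at about 19.5 s of the 58 s allowed, with the cover on the pad and the test plug in the terminal block. No verdict was reported.

- **Cover:** I lowered it onto the foam until it touched, with about 12 N on it, before letting go. Measured just after release, it lay flat within about 0.001 rad. Its centre is about 21 mm (x) and 14 mm (y) from the pad's, and its underside is at z ≈ 0.0245 m. The last side picture shows it still there.
- **Plug:** I found the opening with the wrist camera and the pin went in with no noticeable force. The shoulder met the block at 3 N, and I pressed to 8.5 N before releasing. Afterwards the plug's top was at z = 0.1144 m (0.114 m expected when fully home), within about 1 mm of the opening, and it looked upright.
- **Everything else:** The last side picture shows the wheel, motor, can, stub and tools where they were. I did not measure them again.

**What disagreed:** The first grasp closed on nothing above the knob and touched nothing. The camera showed the fingertips about 36 mm behind the reported TCP, which contradicts the description. I allowed for that from then on, and both grasps held. The top and wrist cameras also differed by 2 to 3 mm, so I used the wrist camera's positions.

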